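Cover the mug, then ready the air duster over the keyboard

TASK

Before the keyboard is blown clean, keep the dust out of the mug: without dropping it, set the loose lid on the mug's rim so that it sits seated and level, and let go. Then draw the cordless air duster out of its charging dock, turn it so that its nozzle slants down about halfway between straight down and level (leaning towards whichever side suits), and finish holding it still and raised, with the nozzle tip over the middle of the keyboard, about 8 cm above the keys. Do not touch the keyboard, keep the mug upright where it stands, and leave the other things on the desk alone.

Things in the scene. Friction and masses are not known exactly. Their poses are not given: they have to be found in the camera images.
- lid: Loose round mug lid: pale wooden disc (88 mm across, 5 mm thick) with a black rubber plug beneath (66 mm across, 7 mm deep) and a plain steel knob on top (24 mm across, 28 mm tall, from 12 to 40 mm above the origin). Origin: centre of the plug's underside, z up through the knob. It starts lying plug down on the desk. 90 g or so.
- lid_seat (a point): Centre of the underside of the lid's wooden disc, 7 mm above the lid's origin: the face that rests on the mug's rim.
- mug: White ceramic mug, empty, loose, standing upright: 82 mm across outside, 92 mm tall, wall 4 mm (mouth 74 mm across inside), with a handle at its own +y side. Origin: centre of its underside, z up. About 0.34 kg.
- mug_rim (a point): Centre of the mug's mouth, level with the rim, 92 mm above its underside; z up.
- duster: Cordless air duster, round: yellow cylinder 44 mm across with black ends and a black nozzle 16 mm across; 171 mm long, 0.26 kg. Origin: nozzle tip; z runs from the tip through the body (nozzle 0-44 mm, cone to 62, full width 62-164, rear end 171). It starts upright, nozzle down, loose in the dock, tip 6 mm above the desk. Grip the full-width part above the dock.
- dock: Charging dock fixed to the desk: white upright tube 62 mm across outside, 49 mm inside, rim 85 mm above the desk, floor at 6 mm, open at the top, on a black foot disc 92 mm across. Origin: centre of its underside. The duster stands freely in it, nothing latches.
- keyboard: Flat aluminium keyboard with pale keys, fixed to the desk: 115 mm (its x) by 280 mm (its y), key tops 19 mm above the desk. Origin: centre of its underside.
- stapler: Red and black stapler, loose, 130 x 36 x 54 mm. Leave alone. Origin: centre of its underside.
- tape: Blue tape dispenser, loose, 140 x 55 x 78 mm. Leave alone. Origin: centre of its underside.
- mouse: White computer mouse, loose, 105 x 62 x 32 mm. Leave alone. Origin: centre of its underside.
Things that resemble listed ones, but are neither listed nor needed, are in the scene too. Leave any blue or turquoise look-alike of the lid alone. What is shaped like the duster but purple or turquoise is not meant.

How it is judged:
By the outcome, as a careful person would: the job done as asked, in the order asked, and still so for the second after the job is handed in, while the arm keeps its last pose, push and grip.
It also fails if it takes over 61 s, if anything falls off the work surface, if the arm or the gripper's body presses on something with over 40 N, if the wrist force passes 120 N, or if a joint passes its speed limit or range.

ROBOT

A 6-joint arm with a two-finger parallel gripper is mounted at the origin on the work surface. World frame = base frame: x ahead of the robot, y to its left, z up, the work surface at z = 0. Lengths are in m, angles in rad, forces in N, time in s.
With the tool pointing down it reaches from about 0.3 to 0.875 m from the base axis. Payload 4.2 kg.
Tool frame: the origin (TCP) lies midway between the tips of the shut fingers; the grasp point (between the pads) lies tcp_to_grasp behind it (tcp_to_grasp is the distance from the TCP to the grasp point, in m); x points along the fingers, y is the direction in which the jaws open and shut, and the axes are right-handed (so a half turn about x gives the same grasp; the last joint's range is limited). The gripper opens to 85 mm and grips with 20 to 120 N. Pads are 22 mm wide; open, the fingers measure 114 mm over their backs; the gripper's body (76 mm by 85 mm) begins 54 mm behind the grasp point. The pads swing forward as they close: fully open they stand 13 mm farther back than shut.
Start: joints at [-1.156, 0.32, 1.565, -0, 1.257, -0.02], TCP at [0.242, -0.522, 0.204] pointing down, gripper open.
Joint ranges: [-3.11, 3.11], [-0.84, 2.01], [0.21, 2.61], [-1.34, 4.49], [0.05, 2.63], [-2.56, 2.56]. Speed limits (rad/s): [2.57, 2.57, 3.14, 3.14, 3.14, 3.14].

INTERFACE

Orientations are given as a unit quaternion [x, y, z, w].
In Python, from station import * gives the robot as it stands.
- The arm moves only by the tool carry_out, never from a script. Its argument "rows" is a list of rows, each a list of 7 numbers: the shift along the tool's x, y, z in mm, then the turn, a rotation vector about the tool's x, y, z in rad, then the finger opening in mm, from 0 to 85.4. A call has 1 to 20 rows; each row shifts and turns the commanded pose from where the row before left it, along the tool's axes as they then stand; what a row does not reach is not made up. A row lasts 1/12 s, in which the tool goes at most 41.7 mm and 7.16 degrees, less where a joint would pass 70% of its speed; a pose out of reach is approached as far as the arm can. A call is refused whole if a number of a shift passes 41.7 or a number of a turn 0.125, either way. A call with a gripper value outside its range is refused whole. The fingers move at their own pace and stop on an object; "force" is the grip in N (left out, the last holds). Time passes only in rows, so rows that do not move let the fingers close. It gives the time, the measured TCP pose, the force and the opening at its end, in the units of the state.
- get_state(): the state, without advancing time (a new reading comes with each control period).
- snapshot(name): name is "scene" or "top"; returns a dict with "image" (384x512x3 uint8, blue, green, red), "fx", "fy", "cx", "cy" (pixels), "k1" (the pictures are not rectified: a ray, as slopes to the right and down, at radius r is drawn at 1 + k1 r^2 times it, then the intrinsics apply), "rvec" (rotation vector, rad) and "tvec" (3), from world to camera coordinates, as OpenCV has them. Camera axes: x right, y down, z forward; pixel columns grow to the right and rows downward; lengths in m; the calibration is good to about 2 mm. A picture is of the moment at which its call begins. There is no depth.
- close_job(): hands the job in, once; it reports no verdict.
The state is a dict: "t": time; "joint_positions": joint angles; "dq": joint speeds; "joint_efforts": joint torques, N m; "tool_pos": TCP position; "tool_rot": TCP orientation; "contact_force": force on the tool from outside, world axes, zero at the start; "wrist_torque": the same for the moment, N m; "opening": finger opening in m.
Only numpy, scipy, OpenCV 4.12 (cv2) and the standard library are available. Lean on these libraries where they do the work, as an engineer would, in place of code of your own. Each camera call takes 0.05 s, during which the arm holds its last target. There are 200 camera calls.

## Working session

There is one attempt and no reset: what is moved stays moved. The work goes in short steps, Python scripts to look and compute and a tool call to move; the robot and the scene stay as the last step left them, time stands still between calls to the robot, and variables do not carry over. Pictures are saved under pics/ and viewed, about 8 in all and at most 12, crops included, and the job is handed in when it is done.

Besides the shell and the picture viewer there is one more tool, called after "Call:" in YAML: its name, and indented under it one key for each argument. carry_out: Moves the arm, as the interface text tells. Its arguments: {"type":"object","properties":{"rows":{"type":"array"},"force":{"type":"number"}},"required":["rows"]}

```bash
ls; mkdir -p pics
cat > h.py <<'E'
from station import *
import numpy as np, cv2
from scipy.spatial.transform import Rotation as R
def snap(n,fn=None):
    s=snapshot(n); s['image']=np.asarray(s['image'],np.uint8)
    if fn: cv2.imwrite('pics/'+fn,s['image'])
    np.save(''+n+'.npy',s,allow_pickle=True); return s
def load(n): return np.load(''+n+'.npy',allow_pickle=True).item()
def ray(s,u,v):
    xd,yd=(u-s['cx'])/s['fx'],(v-s['cy'])/s['fy']; rd=np.hypot(xd,yd); r=rd
    for _ in range(50): r=rd/(1+s['k1']*r*r)
    k=r/rd if rd>0 else 1
    Rm=cv2.Rodrigues(np.array(s['rvec'],float))[0]; t=np.array(s['tvec'],float).ravel()
    return -Rm.T@t, Rm.T@np.array([xd*k,yd*k,1])
def onz(s,u,v,z):
    o,d=ray(s,u,v); return o+d*(z-o[2])/d[2]
def proj(s,p):
    Rm=cv2.Rodrigues(np.array(s['rvec'],float))[0]; c=Rm@np.array(p,float)+np.array(s['tvec'],float).ravel()
    x,y=c[:2]/c[2]; k=1+s['k1']*(x*x+y*y); return s['fx']*x*k+s['cx'],s['fy']*y*k+s['cy']
E
python3 - <<'E'
from h import *
a=snap('scene','s0.png'); b=snap('top','t0.png')
for s in(a,b):
    print(ray(s,256,192), s['fx'],s['k1'])
st=get_state();print(st)
import station; print([n for n in dir(station) if not n.startswith('_')])
E
```

```text
pics
(array([1.15387538, 0.30917388, 1.2284148 ]), array([-0.46155193, -0.24138348, -0.85368499])) 463.09016086531915 -0.11116639161202596
(array([ 0.42426991, -0.02343994,  1.20458353]), array([ 0.09573749, -0.00119377, -0.99541309])) 404.1787441353159 -0.11182289811518557
{'t': 0.1, 'joint_positions': array([-1.15597468e+00,  3.20241085e-01,  1.56552188e+00, -8.75544223e-06,
        1.25740137e+00, -2.00082193e-02]), 'dq': array([-0.00102504, -0.00195177, -0.00147398,  0.00034516, -0.00051416,
        0.00065047]), 'joint_efforts': array([-3.28062179e-04, -4.16409624e+01, -2.34705180e+01, -7.20450157e-05,
        4.87425961e-03, -9.79743902e-06]), 'tool_pos': array([ 0.24203344, -0.5210797 ,  0.20287248]), 'tool_rot': array([-0.69034801, -0.15307246,  0.69057175, -0.15198386]), 'contact_force': array([-0.49970135, -0.83553952, -0.20438191]), 'wrist_torque': array([-0.03753108, -0.02813154, -0.04073553]), 'opening': 0.08560659594232933}
['PlanningError', 'close_job', 'get_state', 'snapshot', 'tcp_to_grasp']
```

View pics/s0.png

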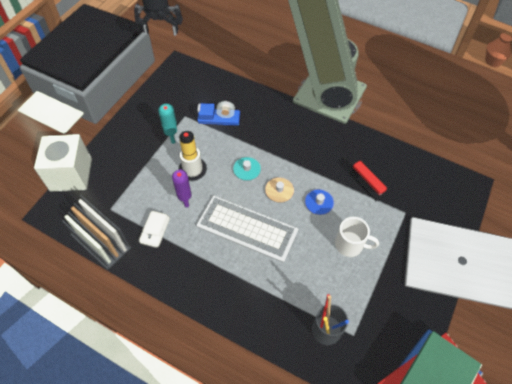

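View pics/t0.png

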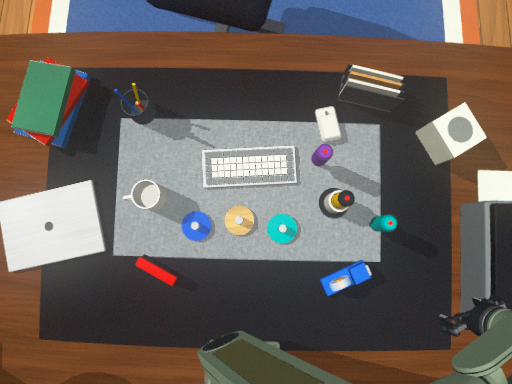

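Seen so far:
- **Lids:** wooden disc with steel knob at scene (280,189) / top (239,220). The blue (319,201)/(196,226) and turquoise (247,168)/(282,229) ones are look-alikes.
- **Dusters:** yellow in the white dock at scene (190,150) / top (340,200). The purple (182,185)/(322,154) and turquoise (168,120)/(383,223) ones are not meant.
- **Mug:** scene (355,236) / top (146,194), with its handle pointing left in the top view.
- **Keyboard:** top (250,167).

```bash
cat > m.py <<'E'
from h import *
a,b=load('scene'),load('top')
def mask(s,lo,hi,box):
    h=cv2.cvtColor(s['image'],cv2.COLOR_BGR2HSV); m=cv2.inRange(h,lo,hi); k=np.zeros_like(m); x0,y0,x1,y1=box; k[y0:y1,x0:x1]=255
    return m&k
def blob(m):
    c=max(cv2.findContours(m,cv2.RETR_EXTERNAL,cv2.CHAIN_APPROX_NONE)[0],key=cv2.contourArea); return c[:,0,:].astype(float)
def circ(s,c,z):
    P=np.array([onz(s,u,v,z)[:2] for u,v in c],np.float32); (x,y),r=cv2.minEnclosingCircle(P)
    A=np.c_[2*P,np.ones(len(P))]; q=np.linalg.lstsq(A,(P**2).sum(1),rcond=None)[0]
    return np.round([x,y,r,q[0],q[1],np.sqrt(q[2]+q[0]**2+q[1]**2)],4)
if __name__=='__main__':
    for n,s,bx in(('scene',a,(262,172,298,206)),('top',b,(220,202,258,240))):
        c=blob(mask(s,(8,60,100),(28,255,255),bx)); print('lid',n,circ(s,c,.012),len(c))
    for n,s,bx in(('scene',a,(330,212,385,262)),('top',b,(118,172,168,216))):
        c=blob(mask(s,(0,0,185),(180,40,255),bx)); x,y,w,h=cv2.boundingRect(c.astype(np.int32)); print('mugblob',n,x,y,w,h, circ(s,c,.092))
    for n,s,bx in(('scene',a,(170,125,212,185)),('top',b,(312,180,362,225))):
        for nm,lo,hi in(('yel',(18,120,120),(35,255,255)),('redl',(0,150,100),(10,255,255)),('white',(0,0,170),(180,40,255))):
            m=mask(s,lo,hi,bx)
            if m.any(): c=blob(m); print(nm,n,cv2.boundingRect(c.astype(np.int32)),c.mean(0))
    for n,s,bx in(('scene',a,(190,190,305,262)),('top',b,(195,140,305,195))):
        m=mask(s,(0,0,165),(180,45,255),bx); c=blob(m); r=cv2.minAreaRect(c.astype(np.float32)); q=np.array([onz(s,u,v,.012)[:2] for u,v in cv2.boxPoints(r)]); print('kb',n,q.round(3).tolist(),q.mean(0),np.linalg.norm(q-np.roll(q,1,0),axis=1))
    A=cv2.resize(a['image'][110:270,150:400],None,fx=2.4,fy=2.4,interpolation=2)
    B=cv2.resize(b['image'][170:250,110:410],None,fx=2,fy=2,interpolation=2)
    cv2.imwrite('pics/crop.png',np.vstack([A[:,:600],B[:,:600]]))
    print(tcp_to_grasp)
E
python3 m.py
```

```text
lid scene [0.4538 0.0229 0.0442 0.4537 0.0232 0.0424] 72
lid top [0.4552 0.0234 0.0442 0.4552 0.0235 0.0425] 83
mugblob scene 340 216 40 42 [0.5358 0.2925 0.0693 0.5326 0.2957 0.0551]
mugblob top 122 179 38 30 [0.5176 0.2969 0.054  0.5178 0.2905 0.0432]
yel scene (181, 140, 16, 20) [188.58490566 149.33962264]
redl scene (184, 132, 4, 5) [185.36363636 134.27272727]
white scene (176, 125, 36, 60) [196.3442029 154.3442029]
yel top (331, 192, 12, 17) [336.23076923 200.58974359]
redl top (345, 196, 5, 5) [346.84615385 197.76923077]
white top (312, 180, 30, 45) [322.89  200.795]
kb scene [[0.587, -0.217], [0.419, 0.092], [0.633, 0.193], [0.787, -0.09]] [ 0.606386   -0.00560165] [0.23627104 0.35222014 0.23644152 0.32242974]
kb top [[0.528, 0.156], [0.692, 0.163], [0.7, -0.166], [0.537, -0.168]] [ 0.61417889 -0.00362067] [0.32357706 0.16331433 0.32838746 0.16343172]
0.0187
```

View pics/crop.png

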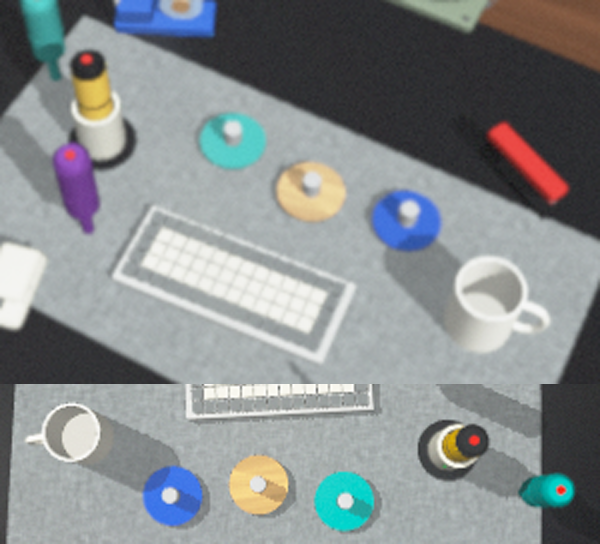

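Crop check: the pale wooden lid with the steel knob (scene ≈(280,189)) and the yellow duster with a black rear and red dot in the white dock (scene ≈(190,148)) are the ones meant. Next I refine the mug rim, duster axis and keyboard positions.

```bash
cat > m2.py <<'E'
from m import *
from scipy.optimize import least_squares
def fixc(P,r,x0):
    f=least_squares(lambda q:np.hypot(P[:,0]-q[0],P[:,1]-q[1])-r,x0,loss='soft_l1',f_scale=.001); return f.x.round(4),np.abs(f.fun).mean().round(4)
if __name__=='__main__':
    for n,s,bx in(('scene',a,(330,212,385,262)),('top',b,(118,172,168,216))):
        c=blob(mask(s,(0,0,185),(180,40,255),bx)); P=np.array([onz(s,u,v,.092)[:2] for u,v in c])
        k=(c[:,0]<366)&(c[:,1]<228) if n=='scene' else (c[:,0]>132)
        print('mug',n,fixc(P[k],.041,[.52,.28]),k.sum())
    for s,p in((a,(185.4,134.3)),(b,(346.8,197.8))): print('dusttop',onz(s,*p,.177))
    for n,s,bx in(('scene',a,(165,150,215,185)),('top',b,(312,180,356,225))):
        c=blob(mask(s,(0,0,0),(180,255,60),bx)); print('foot',n,cv2.boundingRect(c.astype(np.int32)),circ(s,c,.004))
    for n,p in (('purple',(322,151)),('turq',(387,223))): print(n,onz(b,*p,.177))
    for n,p in (('purple',(179,175)),('turq',(168,107))): print(n,onz(a,*p,.177))
    for n,p in(('blue',(196,226)),('turqlid',(282,229))): print(n,onz(b,*p,.012))
    for z,ps in((.012,[(203,149.5),(296,146.5),(298,184.5),(205,188.5)]),): 
        q=np.array([onz(b,u,v,z)[:2] for u,v in ps]); print(q.round(3).tolist(),q.mean(0),np.linalg.norm(q-np.roll(q,1,0),axis=1))
    q=np.array([onz(a,u,v,.012)[:2] for u,v in [(214,197),(297,230),(285,258),(197,224)]]); print(q.round(3).tolist(),q.mean(0),np.linalg.norm(q-np.roll(q,1,0),axis=1))
    st=get_state(); print(R.from_quat(st['tool_rot']).as_matrix().round(4))
    A=cv2.resize(a['image'][95:200,140:240],None,fx=4,fy=4,interpolation=2)
    B=cv2.resize(b['image'][140:245,300:400],None,fx=4,fy=4,interpolation=2)
    cv2.imwrite('pics/crop2.png',np.hstack([A,B]))
E
python3 m2.py
```

```text
mug scene (array([0.5137, 0.284 ]), np.float64(0.0011)) 32
mug top (array([0.519 , 0.2845]), np.float64(0.0007)) 68
dusttop [ 0.51095885 -0.25985525  0.177     ]
dusttop [ 0.51396497 -0.25821514  0.177     ]
foot scene (190, 163, 15, 17) [ 0.5123 -0.2395  0.0353  0.5109 -0.2593  0.0388]
foot top (338, 196, 16, 10) [ 0.5269 -0.2938  0.0232  0.53   -0.2948  0.022 ]
purple [ 0.63413743 -0.1930959   0.177     ]
turq [ 0.45140965 -0.36360331  0.177     ]
purple [ 0.63791939 -0.19818362  0.177     ]
turq [ 0.44775798 -0.36390309  0.177     ]
blue [0.4339158  0.14945547 0.012     ]
turqlid [ 0.43149143 -0.10407477  0.012     ]
[[0.663, 0.137], [0.679, -0.142], [0.565, -0.149], [0.546, 0.127]] [ 0.61314526 -0.00669816] [0.11795062 0.27947517 0.11508529 0.27667559]
[[0.573, -0.139], [0.554, 0.133], [0.65, 0.141], [0.677, -0.135]] [ 6.13559125e-01 -2.66922194e-05] [0.10376323 0.27268145 0.09666848 0.27818491]
[[-6.000e-04  4.213e-01 -9.069e-01]
 [ 1.400e-03 -9.069e-01 -4.213e-01]
 [-1.000e+00 -1.600e-03 -0.000e+00]]
```

View pics/crop2.png

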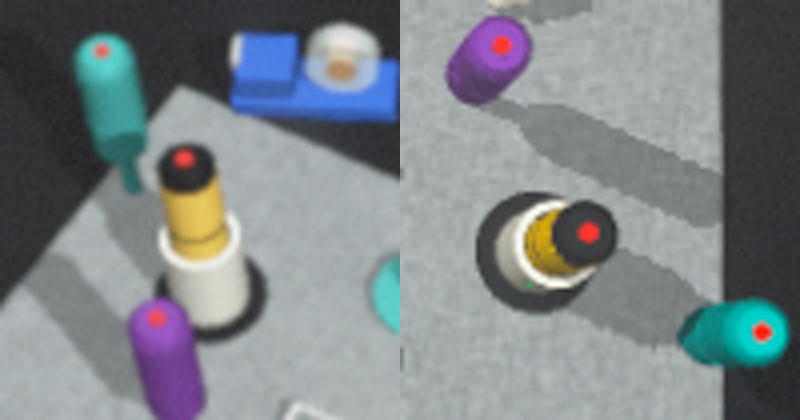

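The last crop shows the yellow duster upright in the dock with its red rear dot at top ≈(346.8,197.8). The purple and turquoise ones stand clear, more than 10 cm away. I'm moving to the lid: yaw first so the jaws run along world x.

Call:
carry_out:
  rows:
    - [0,0,0,-0.1136,0,0,50]
    - [0,0,0,-0.1136,0,0,50]
    - [0,0,0,-0.1136,0,0,50]
    - [0,0,0,-0.1136,0,0,50]
    - [0,0,0,-0.1136,0,0,50]
    - [0,0,0,-0.1136,0,0,50]
    - [0,0,0,-0.1136,0,0,50]
    - [0,0,0,-0.1136,0,0,50]
    - [0,0,0,-0.1136,0,0,50]
    - [0,0,0,-0.1136,0,0,50]
    - [0,13.3,-34,0,0,0,50]
    - [0,13.3,-34,0,0,0,50]
    - [0,13.3,-34,0,0,0,50]
    - [0,13.3,-34,0,0,0,50]
    - [0,13.3,-34,0,0,0,50]
    - [0,13.3,-34,0,0,0,50]
    - [0,13.3,-34,0,0,0,50]
    - [0,13.3,-34,0,0,0,50]
    - [0,13.3,-34,0,0,0,50]
    - [0,0,0,0,0,0,50]
  force: 40

```text
t: 1.77
tool_pos: [0.3629, -0.2103, 0.2034]
tool_rot: [0.499, 0.502, -0.498, 0.501]
contact_force: [-0.5, -1.1, -0.7]
opening: 0.0499
```

```bash
cat >> h.py <<'E'
def to(p):
    "mm along the tool axes to reach world TCP p, plus the axes"
    s=get_state(); M=R.from_quat(s['tool_rot']).as_matrix(); d=M.T@(np.array(p)-s['tool_pos'])*1000
    print('t',s['t'],'pos',s['tool_pos'].round(4),'open',round(s['opening'],4),'F',s['contact_force'].round(1),'need',d.round(1)); print(M.round(4).tolist(), 'q',s['joint_positions'].round(3))
E
python3 -c "
from h import *
to([.4545,.0233,.10])"
```

```text
t 1.7667 pos [ 0.3629 -0.2103  0.2034] open 0.0499 F [-0.5 -1.1 -0.7] need [ 104.1   93.  -232.8]
[[0.0001, 1.0, 0.0057], [0.0032, 0.0057, -1.0], [-1.0, 0.0002, -0.0032]] q [-0.555  0.073  1.886  0.003  1.184 -0.562]
```

Call:
carry_out:
  rows:
    - [15,13.3,-33.3,0,0,0,50]
    - [15,13.3,-33.3,0,0,0,50]
    - [15,13.3,-33.3,0,0,0,50]
    - [15,13.3,-33.3,0,0,0,50]
    - [15,13.3,-33.3,0,0,0,50]
    - [15,13.3,-33.3,0,0,0,50]
    - [14,13.2,-33,0,0,0,50]
    - [0,0,0,0,0,0,50]
    - [0,0,0,0,0,0,50]

```text
t: 2.52
tool_pos: [0.4547, 0.0182, 0.0985]
tool_rot: [0.498, 0.501, -0.5, 0.5]
contact_force: [0.2, -0.2, 0.1]
opening: 0.0498
```

```bash
python3 -c "
from h import *
to([.4545,.0233,.10])
b=snap('scene'); t=snap('top')
A=cv2.resize(b['image'][130:230,230:330],None,fx=4,fy=4,interpolation=2)
B=cv2.resize(t['image'][170:270,190:290],None,fx=4,fy=4,interpolation=2)
cv2.imwrite('pics/c3.png',np.hstack([A,B]))"
```

```text
t 2.5167 pos [0.4547 0.0182 0.0985] open 0.0498 F [ 0.2 -0.2  0.1] need [-1.5 -0.1 -5.1]
[[-0.0026, 1.0, 0.0035], [-0.0005, 0.0035, -1.0], [-1.0, -0.0026, 0.0005]] q [ 1.500e-02  2.350e-01  1.982e+00 -1.000e-03  9.270e-01  1.200e-02]
```

View pics/c3.png

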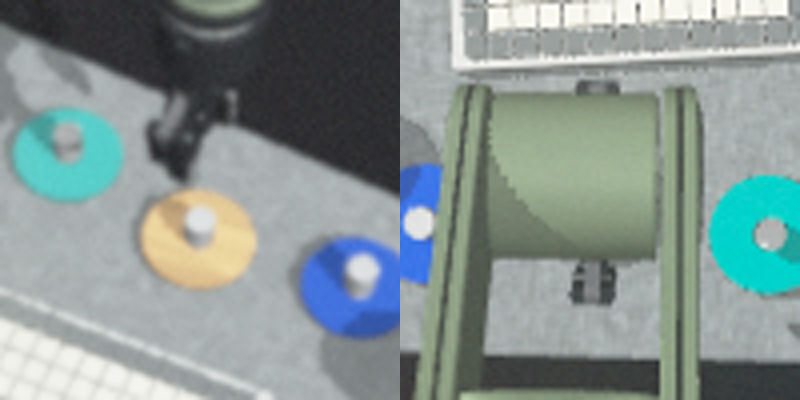

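```bash
python3 -c "
from h import *
a=load('scene')
for p in ([.4547,.0182,.0985],[.4797,.0182,.11],[.4297,.0182,.11],[.4545,.0233,.04]):
    u,v=proj(a,p);print(p,round(u,1),round(v,1),'crop',round((u-230)*4),round((v-130)*4))
to([.4545,.0233,.045])"
```

```text
[0.4547, 0.0182, 0.0985] 278.8 173.4 crop 195 174
[0.4797, 0.0182, 0.11] 275.1 177.5 crop 180 190
[0.4297, 0.0182, 0.11] 282.8 165.0 crop 211 140
[0.4545, 0.0233, 0.04] 279.4 184.7 crop 198 219
t 2.6167 pos [0.4547 0.0166 0.0996] open 0.05 F [-0.7  0.   0.4] need [54.5 -0.2 -6.8]
[[-0.0006, 1.0, -0.0], [-0.0006, -0.0, -1.0], [-1.0, -0.0006, 0.0006]] q [ 1.200e-02  2.330e-01  1.982e+00 -1.000e-03  9.270e-01  1.200e-02]
```

Both views agree: the knob projects where it is seen (scene ≈(280,185)) and the fingers straddle it along x. Descending to the knob now.

Call:
carry_out:
  rows:
    - [0,0,-6.8,0,0,0,50]
    - [18,0,0,0,0,0,50]
    - [18,0,0,0,0,0,50]
    - [18,0,0,0,0,0,50]
    - [0,0,0,0,0,0,50]
    - [0,0,0,0,0,0,50]
    - [0,0,0,0,0,0,50]

```text
t: 3.2
tool_pos: [0.4557, 0.0236, 0.0467]
tool_rot: [0.501, 0.499, -0.5, 0.5]
contact_force: [-0.1, 0.3, -0.1]
opening: 0.0502
```

```bash
python3 -c "
from h import *
to([.4545,.0233,.016])"
```

```text
t 3.2 pos [0.4557 0.0236 0.0467] open 0.0502 F [-0.1  0.3 -0.1] need [30.7 -1.2  0.3]
[[0.002, 1.0, -0.0013], [-0.0001, -0.0013, -1.0], [-1.0, 0.002, 0.0001]] q [ 0.027  0.305  2.049 -0.     0.786  0.028]
```

Call:
carry_out:
  rows:
    - [10,-0.5,0,0,0,0,50]
    - [10,0,0,0,0,0,50]
    - [9.5,0,0,0,0,0,50]
    - [0,0,0,0,0,0,50]
    - [0,0,0,0,0,0,15]
    - [0,0,0,0,0,0,15]
    - [0,0,0,0,0,0,15]
    - [0,0,0,0,0,0,15]
    - [0,0,0,0,0,0,15]
    - [0,0,0,0,0,0,15]

```text
t: 4.03
tool_pos: [0.4546, 0.0241, 0.0164]
tool_rot: [0.5, 0.5, -0.5, 0.5]
contact_force: [0.1, -0.3, -0.2]
opening: 0.015
```

```bash
python3 -c "
from h import *
to([.4545,.0233,.016])"
```

```text
t 4.0333 pos [0.4546 0.0241 0.0164] open 0.015 F [ 0.1 -0.3 -0.2] need [ 0.4 -0.1  0.8]
[[0.0006, 1.0, -0.0], [-0.0001, -0.0, -1.0], [-1.0, 0.0006, 0.0001]] q [ 0.028  0.351  2.084 -0.     0.706  0.028]
```

The opening reached 15 mm with a 24 mm knob, so something is off. Looking closely.

```bash
python3 -c "
from h import *
b=snap('scene')
to([.4545,.0233,.016])
cv2.imwrite('pics/c4.png',cv2.resize(b['image'][140:230,230:330],None,fx=6,fy=6,interpolation=2))
print([proj(b,p) for p in([.4545,.0233,.04],[.4545,.0233,.012])])"
```

```text
t 4.0833 pos [0.4545 0.0241 0.0163] open 0.0151 F [-0.1  0.5 -0. ] need [ 0.3 -0.   0.8]
[[0.0004, 1.0, 0.0], [-0.0001, 0.0, -1.0], [-1.0, 0.0004, 0.0001]] q [ 0.028  0.351  2.085 -0.     0.705  0.028]
[(np.float64(279.4035928852859), np.float64(184.69822183023686)), (np.float64(278.94950429531076), np.float64(189.53954530280987))]
```

View pics/c4.png

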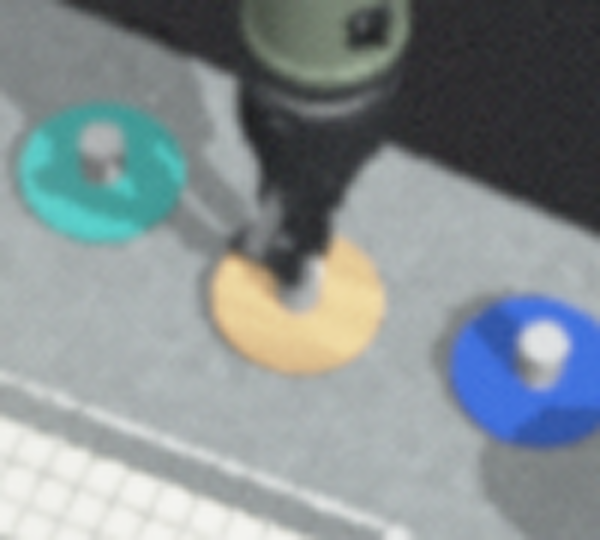

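```bash
python3 -c "
from h import *
a,b=load('scene'),load('top')
for z in(.1,.13,.16): print(z,onz(b,238.8,216,z).round(4),onz(b,239.2,191,z).round(3),onz(b,238.4,240.8,z).round(3))
print('now: tips if TCP true');
for p in([.4545,.0241,.0163],[.462,.0241,.0163],[.476,.0241,.0163],[.462,.0241,.042],[.476,.0241,.042],[.476,.0241,.055]):
    u,v=proj(a,p);print(p,'crop',round((u-230)*6),round((v-140)*6))
g=a['image'][140:230,230:330]; c=g[38:54,40:58]; print(c.max(2))
"
```

```text
0.1 [0.4635 0.0206 0.1   ] [0.532 0.021 0.1  ] [0.396 0.02  0.1  ]
0.13 [0.4624 0.0194 0.13  ] [0.529 0.02  0.13 ] [0.397 0.019 0.13 ]
0.16 [0.4614 0.0182 0.16  ] [0.526 0.019 0.16 ] [0.398 0.017 0.16 ]
now: tips if TCP true
[0.4545, 0.0241, 0.0163] crop 295 293
[0.462, 0.0241, 0.0163] crop 289 304
[0.476, 0.0241, 0.0163] crop 277 325
[0.462, 0.0241, 0.042] crop 291 278
[0.476, 0.0241, 0.042] crop 279 299
[0.476, 0.0241, 0.055] crop 280 285
[[102 113 125 129 124 112  90  74  59  52  52  51  50  55  81 130 171 178]
 [ 92 117 127 130 121 102 101  92  74  61  54  50  47  54  86 149 191 191]
 [ 93 117 133 126 110  99 105 106  85  65  50  56  54  65 107 168 214 215]
 [ 98 119 128 119  96  81  83  83  77  58  56  60  71  79 129 193 224 225]
 [124 115 113 107  83  73  64  61  55  60  71  90 110 126 163 215 227 229]
 [173 147 125 102  76  67  60  59  54  65  90 127 158 184 207 224 229 230]
 [213 188 162 137 105  72  58  52  57  69 104 146 182 215 224 228 229 228]
 [226 208 192 177 151 103  68  57  57  71 112 147 183 220 231 231 229 228]
 [230 220 211 196 178 140  94  67  63  81 120 153 185 218 233 235 234 233]
 [234 231 224 212 188 162 118  91  89 105 136 165 188 216 235 239 238 237]
 [236 236 233 224 199 173 137 118 124 138 158 173 187 217 236 239 240 240]
 [236 235 235 231 221 198 155 136 144 158 172 180 192 217 233 238 239 239]
 [233 233 234 235 233 224 192 162 157 166 178 184 202 221 233 236 238 238]
 [232 230 232 233 234 233 223 202 182 181 190 204 218 229 232 234 236 236]
 [232 232 231 231 233 232 233 227 218 215 220 226 233 234 235 235 235 235]
 [233 232 233 231 232 232 233 231 231 232 233 235 238 237 237 235 235 234]]
```

Opening exactly 15.0 means nothing is between the pads. The dark fingertips end at scene ≈(277.5,186), about where they would be at z ≈ 0.04 rather than 0.016, so the tips seem to be just above the knob. I'll open, go down a little with an eye on the force, and try again.

Call:
carry_out:
  rows:
    - [0,0,0,0,0,0,50]
    - [0,0,0,0,0,0,50]
    - [0,0,0,0,0,0,50]
    - [0,0,0,0,0,0,50]
    - [3,0,0,0,0,0,50]
    - [3,0,0,0,0,0,50]
    - [0,0,0,0,0,0,50]
    - [0,0,0,0,0,0,50]

```text
t: 4.75
tool_pos: [0.4541, 0.024, 0.0098]
tool_rot: [-0.5, -0.5, 0.5, -0.5]
contact_force: [-0.2, 1.0, -0.0]
opening: 0.05
```

```bash
python3 -c "
from h import *
to([.4545,.0233,.016])
b=snap('scene')
for p in([.4545,.0241,.04],[.4795,.0241,.01],[.4935,.0241,.01],[.4795,.0241,.035],[.4935,.0241,.035]):
    u,v=proj(b,p);print(p,'crop',round((u-240)*8),round((v-150)*8))
cv2.imwrite('pics/c5.png',cv2.resize(b['image'][150:220,240:320],None,fx=8,fy=8,interpolation=2))"
```

```text
t 4.75 pos [0.4541 0.024  0.0098] open 0.05 F [-0.2  1.  -0. ] need [-6.2  0.3  0.7]
[[-0.0008, 1.0, -0.0001], [-0.0001, -0.0001, -1.0], [-1.0, -0.0008, 0.0001]] q [ 0.028  0.362  2.091 -0.     0.689  0.028]
[0.4545, 0.0241, 0.04] crop 317 278
[0.4795, 0.0241, 0.01] crop 284 369
[0.4935, 0.0241, 0.01] crop 267 396
[0.4795, 0.0241, 0.035] crop 287 335
[0.4935, 0.0241, 0.035] crop 270 363
```

View pics/c5.png

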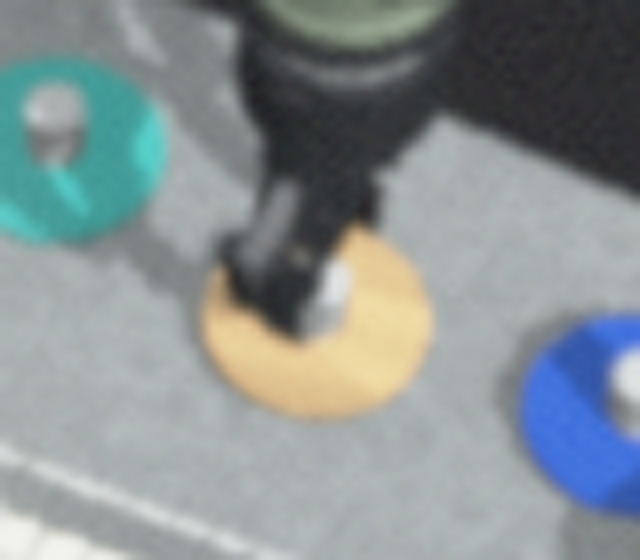

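The near fingertip is at crop (297,333), scene ≈(277,192), which matches z ≈ 0.035. The tips therefore sit about 2 cm above what the state reports. I'll descend another 14 mm in small steps and close.

Call:
carry_out:
  rows:
    - [3,0,0,0,0,0,50]
    - [3,0,0,0,0,0,50]
    - [3,0,0,0,0,0,50]
    - [3,0,0,0,0,0,50]
    - [2,0,0,0,0,0,50]
    - [0,0,0,0,0,0,50]
    - [0,0,0,0,0,0,50]

```text
t: 5.38
tool_pos: [0.4543, 0.0241, -0.0041]
tool_rot: [-0.5, -0.5, 0.5, -0.5]
contact_force: [-0.4, -0.5, -0.3]
opening: 0.0498
```

Call:
carry_out:
  rows:
    - [0,0,0,0,0,0,15]
    - [0,0,0,0,0,0,15]
    - [0,0,0,0,0,0,15]
    - [0,0,0,0,0,0,15]
    - [0,0,0,0,0,0,15]
    - [0,0,0,0,0,0,15]

```text
t: 5.88
tool_pos: [0.4547, 0.0241, -0.0036]
tool_rot: [0.5, 0.5, -0.5, 0.5]
contact_force: [-1.4, -0.5, 4.6]
opening: 0.0224
```

```bash
python3 -c "
from h import *
to([.4545,.0233,.016])"
```

```text
t 5.8833 pos [ 0.4547  0.0241 -0.0036] open 0.0224 F [-1.4 -0.5  4.6] need [-19.6  -0.2   0.8]
[[0.0008, 1.0, -0.0], [-0.0001, -0.0, -1.0], [-1.0, 0.0008, 0.0001]] q [ 0.028  0.384  2.105 -0.     0.652  0.028]
```

Call:
carry_out:
  rows:
    - [-4,0,0,0,0,0,15]
    - [-8,0,0,0,0,0,15]
    - [-8,0,0,0,0,0,15]
    - [0,0,0,0,0,0,15]
    - [0,0,0,0,0,0,15]
    - [-20,0,0,0,0,0,15]
    - [-25,0,0,0,0,0,15]
    - [-25,0,0,0,0,0,15]
    - [-25,0,0,0,0,0,15]
    - [-25,0,0,0,0,0,15]
    - [-15,0,0,0,0,0,15]
    - [0,0,0,0,0,0,15]
    - [0,0,0,0,0,0,15]

```text
t: 6.97
tool_pos: [0.4544, 0.0241, 0.1511]
tool_rot: [0.5, 0.5, -0.5, 0.5]
contact_force: [-0.6, 0.6, -0.6]
opening: 0.0227
```

```bash
python3 -c "
from h import *
to([.5163,.2843,.15])
b=snap('scene')
cv2.imwrite('pics/c6.png',cv2.resize(b['image'][100:260,230:400],None,fx=4,fy=3.7,interpolation=2))"
```

```text
t 6.9667 pos [0.4544 0.0241 0.1511] open 0.0227 F [-0.6  0.6 -0.6] need [   1.2   61.9 -260.2]
[[0.0009, 1.0, -0.0001], [-0.0, -0.0001, -1.0], [-1.0, 0.0009, 0.0]] q [ 0.028  0.175  1.907 -0.     1.059  0.028]
```

View pics/c6.png

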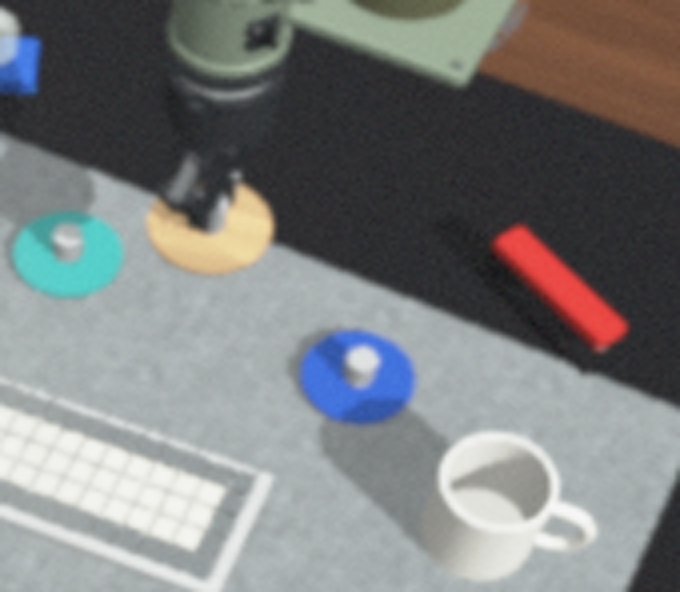

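The lid is held level: wooden disc at crop (211,228), scene ≈(283,162), and clear of the desk. Carrying it over to the mug.

Call:
carry_out:
  rows:
    - [0,3,-12,0,0,0,15]
    - [0,6,-25,0,0,0,15]
    - [0,6,-25,0,0,0,15]
    - [0,6,-25,0,0,0,15]
    - [0,6,-25,0,0,0,15]
    - [0,6,-25,0,0,0,15]
    - [0,6,-25,0,0,0,15]
    - [0,6,-25,0,0,0,15]
    - [0,6,-25,0,0,0,15]
    - [0,6,-25,0,0,0,15]
    - [0,3,-15,0,0,0,15]
    - [0,1.9,-8,0,0,0,15]
    - [0,0,0,0,0,0,15]
    - [0,0,0,0,0,0,15]
    - [0,0,0,0,0,0,15]

```text
t: 8.27
tool_pos: [0.5158, 0.2827, 0.1507]
tool_rot: [-0.5, -0.5, 0.501, -0.5]
contact_force: [-0.5, 0.7, -0.8]
opening: 0.0224
```

```bash
cat > lm.py <<'E'
from h import *
from m import mask,blob
from m2 import fixc
to([.5163,.2843,.15]); z=get_state()['tool_pos'][2]+.004+.012
a=snap('scene'); b=snap('top')
for n,s in(('scene',a),('top',b)):
    m=mask(s,(8,60,100),(28,255,255),(290,140,400,265) if n=='scene' else (90,150,190,240))
    if m.sum()<5000: print(n,'small');continue
    c=blob(m); h=cv2.convexHull(c.astype(np.int32))[:,0,:]; P=np.array([onz(s,u,v,z)[:2] for u,v in h]); print('lid',n,fixc(P,.0435,P.mean(0)),len(h))
E
python3 lm.py
```

```text
t 8.2667 pos [0.5158 0.2827 0.1507] open 0.0224 F [-0.5  0.7 -0.8] need [ 0.7  0.5 -1.6]
[[-0.0011, 1.0, -0.0007], [-0.0013, -0.0007, -1.0], [-1.0, -0.0011, 0.0013]] q [ 4.820e-01  3.780e-01  1.614e+00 -1.000e-03  1.151e+00  4.830e-01]
lid scene (array([0.5161, 0.2822]), np.float64(0.0006)) 18
lid top (array([0.5161, 0.2814]), np.float64(0.0028)) 15
```

Call:
carry_out:
  rows:
    - [8,0,-2,0,0,0,15]
    - [12,0,0,0,0,0,15]
    - [12,0,0,0,0,0,15]
    - [12,0,0,0,0,0,15]
    - [8,0,0,0,0,0,15]
    - [4,0,0,0,0,0,15]
    - [2,0,0,0,0,0,15]
    - [2,0,0,0,0,0,15]
    - [2,0,0,0,0,0,15]
    - [0,0,0,0,0,0,15]
    - [0,0,0,0,0,0,15]
    - [0,0,0,0,0,0,15]

```text
t: 9.37
tool_pos: [0.5165, 0.2862, 0.0895]
tool_rot: [0.5, 0.5, -0.5, 0.5]
contact_force: [0.4, -0.3, -2.0]
opening: 0.0221
```

```bash
python3 -c "
from h import *
to([.5163,.2843,.0814])
b=snap('scene')
cv2.imwrite('pics/c7.png',cv2.resize(b['image'][185:275,310:410],None,fx=6,fy=6,interpolation=2))"
```

```text
t 9.3667 pos [0.5165 0.2862 0.0895] open 0.0221 F [ 0.4 -0.3 -2. ] need [ 8.1 -0.2  1.9]
[[0.0007, 1.0, 0.0], [0.0003, 0.0, -1.0], [-1.0, 0.0007, -0.0003]] q [ 0.487  0.435  1.692 -0.     1.014  0.487]
```

View pics/c7.png

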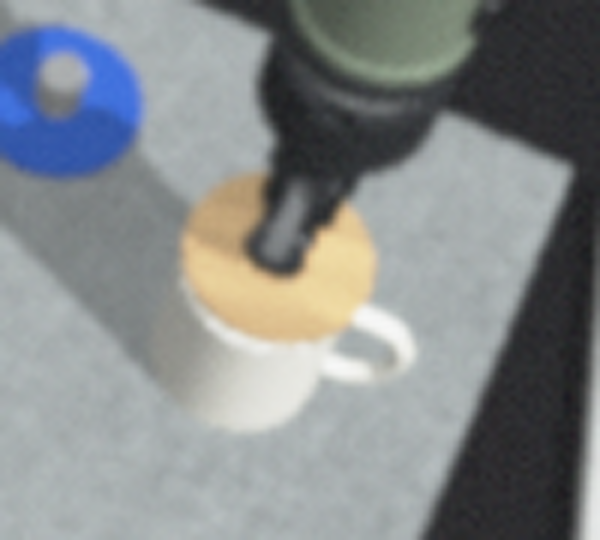

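The lid is over the mug with its disc centred at crop (280,258), scene ≈(357,228), and the white rim just showing beneath. Lowering it onto the rim.

Call:
carry_out:
  rows:
    - [1,0,1.3,0,0,0,15]
    - [1.5,0,0,0,0,0,15]
    - [1.5,0,0,0,0,0,15]
    - [1.5,0,0,0,0,0,15]
    - [0,0,0,0,0,0,15]
    - [0,0,0,0,0,0,15]

```text
t: 9.92
tool_pos: [0.5162, 0.2847, 0.0834]
tool_rot: [-0.5, -0.5, 0.5, -0.5]
contact_force: [-0.7, -0.2, -1.1]
opening: 0.022
```

Call:
carry_out:
  rows:
    - [0.7,0,0,0,0,0,15]
    - [0.7,0,0,0,0,0,15]
    - [0.5,0,0,0,0,0,15]
    - [0,0,0,0,0,0,15]
    - [0,0,0,0,0,0,15]

```text
t: 10.33
tool_pos: [0.5163, 0.2848, 0.0817]
tool_rot: [-0.5, -0.5, 0.5, -0.5]
contact_force: [-0.9, 0.3, -0.7]
opening: 0.0221
```

```bash
python3 -c "
from h import *
to([.5163,.2843,.0814])
import json"; python3 lm.py
```

```text
t 10.3333 pos [0.5163 0.2848 0.0817] open 0.0221 F [-0.9  0.3 -0.7] need [0.3 0.  0.5]
[[-0.0, 1.0, -0.0], [-0.0001, -0.0, -1.0], [-1.0, -0.0, 0.0001]] q [ 0.485  0.442  1.703 -0.     0.997  0.485]
t 10.3333 pos [0.5163 0.2848 0.0817] open 0.0221 F [-0.9  0.3 -0.7] need [-68.3   0.    0.5]
[[-0.0, 1.0, -0.0], [-0.0001, -0.0, -1.0], [-1.0, -0.0, 0.0001]] q [ 0.485  0.442  1.703 -0.     0.997  0.485]
lid scene (array([0.516 , 0.2835]), np.float64(0.0006)) 24
lid top (array([0.5166, 0.2829]), np.float64(0.0024)) 19
```

No contact yet; lowering in half-millimetre steps.

Call:
carry_out:
  rows:
    - [0.5,0,0,0,0,0,15]
    - [0.5,0,0,0,0,0,15]
    - [0,0,0,0,0,0,15]
    - [0,0,0,0,0,0,15]

```text
t: 10.77
tool_pos: [0.5164, 0.2849, 0.0814]
tool_rot: [0.5, 0.5, -0.5, 0.5]
contact_force: [-2.1, -1.6, 6.0]
opening: 0.0222
```

Call:
carry_out:
  rows:
    - [0.5,0,0,0,0,0,15]
    - [0.5,0,0,0,0,0,15]
    - [0,0,0,0,0,0,15]
    - [0,0,0,0,0,0,15]

```text
t: 11.1
tool_pos: [0.5165, 0.2849, 0.0814]
tool_rot: [0.5, 0.5, -0.5, 0.5]
contact_force: [-3.6, -2.1, 10.4]
opening: 0.0222
```

Firm contact at 0.0814, exactly the predicted seated height (a plug caught on the rim would have stopped 7 mm higher). Relieving the push and letting go.

Call:
carry_out:
  rows:
    - [-0.8,0,0,0,0,0,15]
    - [0,0,0,0,0,0,15]
    - [0,0,0,0,0,0,26]
    - [0,0,0,0,0,0,34]
    - [0,0,0,0,0,0,50]
    - [0,0,0,0,0,0,50]
    - [0,0,0,0,0,0,50]
    - [0,0,0,0,0,0,50]
    - [-5,0,0,0,0,0,50]
    - [-10,0,0,0,0,0,50]
    - [-20,0,0,0,0,0,50]
    - [-30,0,0,0,0,0,50]
    - [-30,0,0,0,0,0,50]
    - [-30,0,0,0,0,0,50]
    - [-30,0,0,0,0,0,50]
    - [-30,0,0,0,0,0,70]
    - [0,0,0,0,0,0,70]

```text
t: 12.52
tool_pos: [0.519, 0.2862, 0.2737]
tool_rot: [0.505, 0.498, -0.495, 0.501]
contact_force: [-0.2, 0.9, -0.5]
opening: 0.0697
```

```bash
cat > lm2.py <<'E'
from h import *
from m import mask,blob,circ
to([.5125,-.259,.26])
a=snap('scene'); b=snap('top')
for n,s in(('scene',a),('top',b)):
    c=blob(mask(s,(8,60,100),(28,255,255),(320,195,400,265) if n=='scene' else (110,160,180,225))); print('lid',n,circ(s,c,.097),len(c))
cv2.imwrite('pics/c8.png',np.hstack([cv2.resize(a['image'][190:270,315:400],None,fx=4.5,fy=4.5,interpolation=2),cv2.resize(b['image'][155:235,105:190],None,fx=4.5,fy=4.5,interpolation=2)]))
E
python3 lm2.py
```

```text
t 12.5167 pos [0.519  0.2862 0.2737] open 0.0697 F [-0.2  0.9 -0.5] need [ 10.   -6.6 545.3]
[[0.0126, 0.9999, -0.0], [0.0066, -0.0001, -1.0], [-0.9999, 0.0126, -0.0066]] q [ 0.485  0.307  1.408 -0.     1.412  0.485]
lid scene [0.5159 0.2838 0.0442 0.5156 0.2836 0.0423] 84
lid top [0.5166 0.2839 0.0446 0.5166 0.2836 0.0431] 88
```

View pics/c8.png

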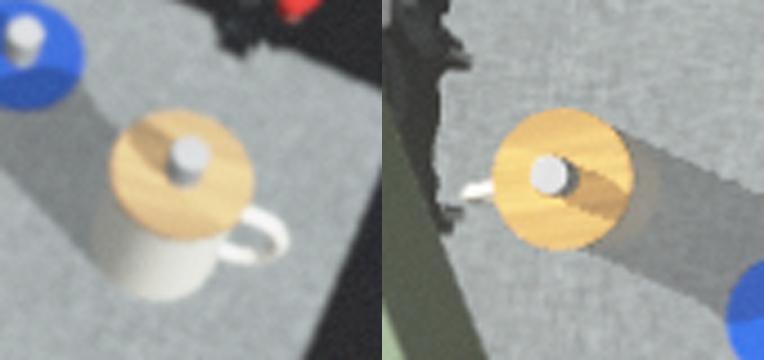

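The lid sits flat and centred on the mug in both views, at crops (182,174) and (563,178). Moving to the duster.

Call:
carry_out:
  rows:
    - [0,0,16,0,0,0,75]
    - [0,0,33,0,0,0,75]
    - [0,0,33,0,0,0,75]
    - [0,0,33,0,0,0,75]
    - [0,0,33,0,0,0,75]
    - [0,0,33,0,0,0,75]
    - [0,0,33,0,0,0,75]
    - [0,0,33,0,0,0,75]
    - [0,0,33,0,0,0,75]
    - [0,0,33,0,0,0,75]
    - [0,0,33,0,0,0,75]
    - [0,0,33,0,0,0,75]
    - [0,0,33,0,0,0,75]
    - [0,0,33,0,0,0,75]
    - [0,0,33,0,0,0,75]
    - [0,0,33,0,0,0,75]
    - [0,0,33,0,0,0,75]
    - [0,0,0,0,0,0,75]
    - [0,0,0,0,0,0,75]
    - [0,0,0,0,0,0,75]

```text
t: 14.28
tool_pos: [0.5152, -0.2589, 0.2644]
tool_rot: [0.5, 0.501, -0.5, 0.499]
contact_force: [0.5, -0.3, -1.1]
opening: 0.075
```

```bash
python3 -c "
from h import *
to([.5125,-.259,.22])
b=load('top')
print('foot',onz(b,334.1,202.9,.006))"; python3 lm2.py|tail -2
```

```text
t 14.2833 pos [ 0.5152 -0.2589  0.2644] open 0.075 F [ 0.5 -0.3 -1.1] need [44.4 -2.6  0.2]
[[-0.0024, 1.0, -0.0008], [0.0017, -0.0007, -1.0], [-1.0, -0.0024, -0.0017]] q [-0.486  0.293  1.45   0.     1.401 -0.485]
foot [ 0.51266847 -0.25895435  0.006     ]
lid scene [0.5159 0.2838 0.0442 0.5157 0.2836 0.0424] 84
lid top [0.5166 0.2838 0.0446 0.5165 0.2836 0.0431] 88
```

Call:
carry_out:
  rows:
    - [15,-2.5,0,0,0,0,75]
    - [15,0,0,0,0,0,75]
    - [14,0,0,0,0,0,75]
    - [0,0,0,0,0,0,75]
    - [0,0,0,0,0,0,75]
    - [0,0,0,0,0,0,75]

```text
t: 14.88
tool_pos: [0.5144, -0.2587, 0.2225]
tool_rot: [0.5, 0.5, -0.5, 0.501]
contact_force: [0.4, 0.1, -0.2]
opening: 0.0751
```

```bash
python3 -c "
from h import *
to([.5125,-.259,.11])
b=snap('scene')
cv2.imwrite('pics/c9.png',cv2.resize(b['image'][80:200,130:250],None,fx=5,fy=5,interpolation=2))"
```

```text
t 14.8833 pos [ 0.5144 -0.2587  0.2225] open 0.0751 F [ 0.4  0.1 -0.2] need [112.5  -2.    0.2]
[[0.0014, 1.0, 0.0012], [-0.0008, 0.0012, -1.0], [-1.0, 0.0014, 0.0008]] q [-0.486  0.309  1.532 -0.     1.299 -0.487]
```

View pics/c9.png

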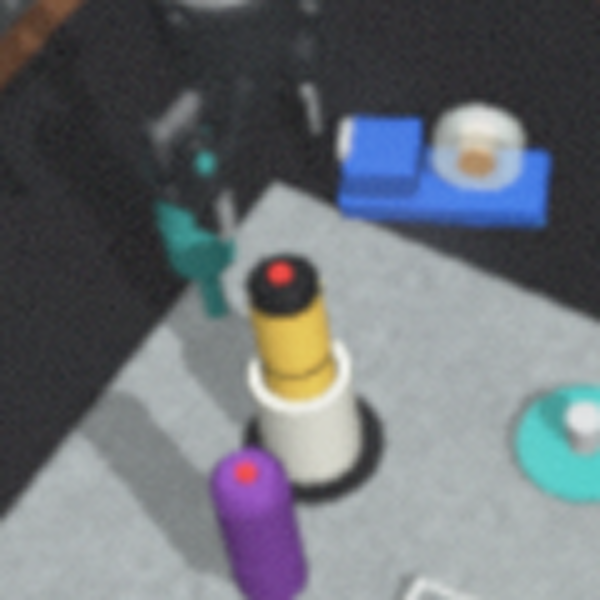

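The gripper is above the duster, whose red dot is at crop (280,273), scene ≈(186,134.6). The fingers are clear of the neighbours. Descending in steps.

Call:
carry_out:
  rows:
    - [10,-1.5,0,0,0,0,75]
    - [12,0,0,0,0,0,75]
    - [12,0,0,0,0,0,75]
    - [10,0,0,0,0,0,75]
    - [8,0,0,0,0,0,75]
    - [0,0,0,0,0,0,75]
    - [0,0,0,0,0,0,75]

```text
t: 15.52
tool_pos: [0.5122, -0.2592, 0.1692]
tool_rot: [0.5, 0.5, -0.5, 0.5]
contact_force: [0.6, 0.7, 0.1]
opening: 0.0749
```

Call:
carry_out:
  rows:
    - [8,0,0,0,0,0,75]
    - [8,0,0,0,0,0,75]
    - [8,0,0,0,0,0,75]
    - [8,0,0,0,0,0,75]
    - [8,0,0,0,0,0,75]
    - [8,0,0,0,0,0,75]
    - [8,0,0,0,0,0,75]
    - [4,0,0,0,0,0,75]
    - [0,0,0,0,0,0,75]
    - [0,0,0,0,0,0,75]

```text
t: 16.35
tool_pos: [0.5124, -0.2592, 0.1093]
tool_rot: [0.5, 0.5, -0.5, 0.5]
contact_force: [-0.1, 0.7, 0.7]
opening: 0.075
```

Closing on the duster at 50 N, then a small test lift.

Call:
carry_out:
  rows:
    - [0,0,0,0,0,0,30]
    - [0,0,0,0,0,0,30]
    - [0,0,0,0,0,0,30]
    - [0,0,0,0,0,0,30]
    - [0,0,0,0,0,0,30]
    - [0,0,0,0,0,0,30]
    - [0,0,0,0,0,0,30]
    - [0,0,0,0,0,0,30]
  force: 50

```text
t: 17.02
tool_pos: [0.5128, -0.2595, 0.1103]
tool_rot: [0.5, 0.499, -0.5, 0.501]
contact_force: [-0.0, -0.1, 5.7]
opening: 0.0428
```

Call:
carry_out:
  rows:
    - [-5,0,0,0,0,0,30]
    - [-8,0,0,0,0,0,30]
    - [-12,0,0,0,0,0,30]
    - [0,0,0,0,0,0,30]
    - [0,0,0,0,0,0,30]

```text
t: 17.43
tool_pos: [0.5124, -0.2593, 0.1348]
tool_rot: [0.5, 0.5, -0.5, 0.5]
contact_force: [0.4, -0.7, -2.7]
opening: 0.0425
```

Gripped (42.5 mm opening, ≈2.7 N of weight). Lifting it clear and carrying it towards the keyboard.

Call:
carry_out:
  rows:
    - [-12,0,0,0,0,0,30]
    - [-22,0,0,0,0,0,30]
    - [-25,0,0,0,0,0,30]
    - [-25,0,0,0,0,0,30]
    - [-25,0,0,0,0,0,30]
    - [-20,0,0,0,0,0,30]
    - [-12,0,0,0,0,0,30]
    - [0,0,-10,0,0,0,30]
    - [0,2.5,-20,0,0,0,30]
    - [0,2.5,-25,0,0,0,30]
    - [0,2.5,-25,0,0,0,30]
    - [0,2.5,-25,0,0,0,30]
    - [0,2.5,-25,0,0,0,30]
    - [0,2.5,-25,0,0,0,30]
    - [0,2.5,-25,0,0,0,30]
    - [0,2.5,-25,0,0,0,30]
    - [0,2.5,-25,0,0,0,30]
    - [0,2.5,-15,0,0,0,30]
    - [0,2.5,-8,0,0,0,30]
    - [0,0,0,0,0,0,30]

```text
t: 19.1
tool_pos: [0.5393, -0.0043, 0.274]
tool_rot: [0.499, 0.501, -0.5, 0.5]
contact_force: [-0.0, -0.7, -1.9]
opening: 0.0427
```

```bash
python3 -c "
from h import *
to([.54,-.0035,.27])"
```

```text
t 19.1 pos [ 0.5393 -0.0043  0.274 ] open 0.0427 F [-0.  -0.7 -1.9] need [ 3.9  0.8 -0.8]
[[-0.0027, 1.0, 0.0025], [0.0006, 0.0025, -1.0], [-1.0, -0.0027, -0.0006]] q [-3.000e-02  2.280e-01  1.517e+00  1.000e-03  1.400e+00 -3.200e-02]
```

Now tilting +0.785 about the tool's z, so the nozzle points outward and down.

Call:
carry_out:
  rows:
    - [0,0,0,0,0,0.05,30]
    - [0,0,0,0,0,0.08,30]
    - [0,0,0,0,0,0.1,30]
    - [0,0,0,0,0,0.1,30]
    - [0,0,0,0,0,0.1,30]
    - [0,0,0,0,0,0.1,30]
    - [0,0,0,0,0,0.1,30]
    - [0,0,0,0,0,0.08,30]
    - [0,0,0,0,0,0.05,30]
    - [0,0,0,0,0,0.025,30]
    - [0,0,0,0,0,0,30]
    - [0,0,0,0,0,0,30]

```text
t: 20.1
tool_pos: [0.5389, -0.0069, 0.2745]
tool_rot: [0.653, 0.271, -0.272, 0.653]
contact_force: [1.2, 0.5, -2.3]
opening: 0.0429
```

```bash
python3 -c "
from h import *
to([.54,-.0035,.1725])
a=snap('scene'); t=snap('top')
cv2.imwrite('pics/c10.png',np.hstack([cv2.resize(a['image'][90:260,190:310],None,fx=3.3,fy=3.3,interpolation=2),cv2.resize(t['image'][90:260,190:310],None,fx=3.3,fy=3.3,interpolation=2)]))
s=get_state(); M=R.from_quat(s['tool_rot']).as_matrix(); 
for n,p in(('tip',s['tool_pos']+.104*M[:,0]),('tipB',s['tool_pos']+[0,0,.022]+.126*M[:,0])):
  print(n,p.round(4),'scene',np.round(proj(a,p),1),'top',np.round(proj(t,p),1))
"
```

```text
t 20.1 pos [ 0.5389 -0.0069  0.2745] open 0.0429 F [ 1.2  0.5 -2.3] need [ 73.1 -71.1  -3.4]
[[0.7049, 0.7093, -0.001], [-0.001, -0.0004, -1.0], [-0.7093, 0.7049, 0.0004]] q [-0.061 -0.114  2.147  0.131  0.33  -0.167]
tip [ 0.6136 -0.0067  0.2021] scene [244.6 192.2] top [249.8 155.1]
tipB [ 0.6292 -0.0067  0.2085] scene [241.6 195.4] top [249.9 148.5]
```

View pics/c10.png

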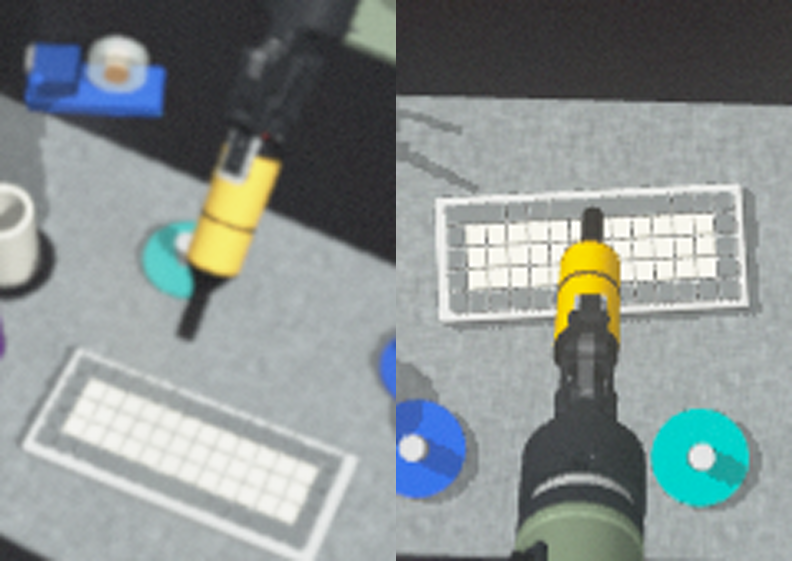

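The nozzle tip is at scene ≈(246,192) and top ≈(250,153–155). That matches the state's TCP + 104 mm along the tool, with the slant at 45°. The wrist (q5 = 0.33) would run short on lowering from here, so I'll swing the lean sideways by 45° about the vertical, pivoting on the tip, before lowering.

Call:
carry_out:
  rows:
    - [0.08,0.08,4.11,-0.0397,0.0395,0,30]
    - [0.08,0.08,4.11,-0.0397,0.0395,0,30]
    - [0.08,0.08,4.11,-0.0397,0.0395,0,30]
    - [0.08,0.08,4.11,-0.0397,0.0395,0,30]
    - [0.08,0.08,4.11,-0.0397,0.0395,0,30]
    - [0.08,0.08,4.11,-0.0397,0.0395,0,30]
    - [0.08,0.08,4.11,-0.0397,0.0395,0,30]
    - [0.08,0.08,4.11,-0.0397,0.0395,0,30]
    - [0.08,0.08,4.11,-0.0397,0.0395,0,30]
    - [0.08,0.08,4.11,-0.0397,0.0395,0,30]
    - [0.08,0.08,4.11,-0.0397,0.0395,0,30]
    - [0.08,0.08,4.11,-0.0397,0.0395,0,30]
    - [0.08,0.08,4.11,-0.0397,0.0395,0,30]
    - [0.08,0.08,4.11,-0.0397,0.0395,0,30]
    - [0,0,0,0,0,0,30]
    - [0,0,0,0,0,0,30]
    - [0,0,0,0,0,0,30]

```text
t: 21.62
tool_pos: [0.5568, -0.0558, 0.2731]
tool_rot: [0.514, 0.488, -0.024, 0.705]
contact_force: [-0.5, 0.5, -1.8]
opening: 0.0427
```

```bash
cat > fin.py <<'E'
from h import *
s=get_state(); M=R.from_quat(s['tool_rot']).as_matrix(); tip=s['tool_pos']+.104*M[:,0]
K=np.array([.6135,-.0045,.099])
print('tip',tip.round(4),'tilt deg from down',np.degrees(np.arccos(-M[2,0])).round(2)); to(s['tool_pos']+K-tip)
E
python3 fin.py; python3 -c "
from h import *
t,a=load('top'),load('scene')
for s,P in((t,[(437,198),(741,184),(748,304),(440,322)]),(a,[(80,350),(355,458),(310,557),(28,445)])):
    q=np.array([onz(s,190+(u-(396 if s is t else 0))/3.3-.35,90+v/3.3-.35,.014)[:2] for u,v in P]);print(q.mean(0),np.linalg.norm(q-np.roll(q,1,0),axis=1))"
```

```text
tip [ 0.6112 -0.0072  0.1989] tilt deg from down 44.49
t 21.6167 pos [ 0.5568 -0.0558  0.2731] open 0.0427 F [-0.5  0.5 -1.8] need [ 73.7 -67.5  -0.2]
[[0.5229, 0.5355, 0.6632], [0.4665, 0.4713, -0.7485], [-0.7134, 0.7008, -0.0034]] q [-0.55   0.121  1.91   0.885  1.05  -1.713]
[ 0.61641604 -0.00184989] [0.1133393  0.27654489 0.11007971 0.27754695]
[ 6.12992470e-01 -3.66891214e-04] [0.10758026 0.27333104 0.10441902 0.27071049]
```

Now lowering straight down about 100 mm in world terms.

Call:
carry_out:
  rows:
    - [5,-4.5,0,0,0,0,30]
    - [9,-8.3,0,0,0,0,30]
    - [9,-8.3,0,0,0,0,30]
    - [9,-8.3,0,0,0,0,30]
    - [9,-8.3,0,0,0,0,30]
    - [9,-8.3,0,0,0,0,30]
    - [9,-8.3,0,0,0,0,30]
    - [7,-6.4,0,0,0,0,30]
    - [4,-3.6,0,0,0,0,30]
    - [0,0,0,0,0,0,30]
    - [0,0,0,0,0,0,30]
    - [0,0,0,0,0,0,30]

```text
t: 22.62
tool_pos: [0.5595, -0.0533, 0.1791]
tool_rot: [0.513, 0.487, -0.024, 0.706]
contact_force: [0.8, 0.5, -3.0]
opening: 0.0426
```

```bash
sed -i 's/.6135,-.0045/.614,-.003/' fin.py; python3 fin.py; python3 -c "
from h import *
a=snap('scene'); t=snap('top')
s=get_state(); M=R.from_quat(s['tool_rot']).as_matrix(); p=s['tool_pos']+.104*M[:,0]; r=s['tool_pos']-.067*M[:,0]
for n,q in(('tip',p),('rear',r)): print(n,q.round(3),'scene crop',((np.array(proj(a,q))-[190,90])*3.3).round(),'top crop',((np.array(proj(t,q))-[190,90])*3.3+[396,0]).round())
cv2.imwrite('pics/c11.png',np.hstack([cv2.resize(a['image'][90:260,190:310],None,fx=3.3,fy=3.3,interpolation=2),cv2.resize(t['image'][90:260,190:310],None,fx=3.3,fy=3.3,interpolation=2)]))
"
```

```text
tip [ 0.6139 -0.0048  0.105 ] tilt deg from down 44.56
t 22.6167 pos [ 0.5595 -0.0533  0.1791] open 0.0426 F [ 0.8  0.5 -3. ] need [ 5.1 -3.3 -1.3]
[[0.5239, 0.5339, 0.6637], [0.4667, 0.4718, -0.748], [-0.7125, 0.7017, -0.002]] q [-0.543  0.23   2.051  1.027  0.9   -1.958]
tip [ 0.614 -0.005  0.105] scene crop [183. 399.] top crop [593. 236.]
rear [ 0.524 -0.085  0.227] scene crop [149. 200.] top crop [696. 330.]
```

I've used up the picture views, so the rest is checked numerically. A small final correction first, then I measure the nozzle tip in both cameras.

Call:
carry_out:
  rows:
    - [2.5,-1.6,-0.6,0,0,0,30]
    - [2.5,-1.6,-0.6,0,0,0,30]
    - [0,0,0,0,0,0,30]
    - [0,0,0,0,0,0,30]
    - [0,0,0,0,0,0,30]
    - [0,0,0,0,0,0,30]

```text
t: 23.22
tool_pos: [0.5594, -0.0517, 0.1726]
tool_rot: [0.514, 0.488, -0.024, 0.706]
contact_force: [-0.2, 0.1, -2.7]
opening: 0.0425
```

```bash
python3 fin.py; python3 lm2.py; python3 -c "
from h import *
from m import mask,blob
from scipy.optimize import least_squares
s0=get_state(); M=R.from_quat(s0['tool_rot']).as_matrix(); tip=s0['tool_pos']+.104*M[:,0]
S={}
for n in('scene','top'):
    s=load(n); u,v=proj(s,tip); 
    x,y=int(u),int(v); m=mask(s,(0,0,0),(180,255,95),(x-25,y-25,x+25,y+20)); c=blob(m)
    d=np.array(proj(s,tip))-proj(s,tip-.05*M[:,0]); d/=np.linalg.norm(d); k=c@d; e=c[k>k.max()-1.5].mean(0)
    # ends of the drawn outline: predict it from the tip rim of 8 mm
    rim=np.array([proj(s,tip+.008*(np.cos(f)*M[:,1]+np.sin(f)*M[:,2])) for f in np.linspace(0,6.28,24)]); kk=rim@d
    S[n]=(s,e); print(n,'pred tip',np.round((u,v),1),'pred outline end',rim[kk>kk.max()-1].mean(0).round(1),'seen end',e.round(1),'along err px',round(k.max()-kk.max(),1))
h=least_squares(lambda p:np.r_[tuple(np.array(proj(*[S[n][0],p]))-S[n][1] for n in S)],tip); print('triangulated nozzle end edge',h.x.round(4),'res px',np.abs(h.fun).max().round(2))
for n in S:
    s=S[n][0]; c=blob(mask(s,(18,120,120),(35,255,255),(190,90,310,260))); (l)=cv2.fitLine(c.astype(np.float32),cv2.DIST_L2,0,.01,.01).ravel()[:2]; d=np.array(proj(s,tip))-proj(s,tip-.12*M[:,0]); print(n,'yellow axis',np.degrees(np.arctan(l[1]/l[0])).round(1),'pred',np.degrees(np.arctan(d[1]/d[0])).round(1))
"
```

```text
tip [ 0.6138 -0.0031  0.0985] tilt deg from down 44.54
t 23.2167 pos [ 0.5594 -0.0517  0.1726] open 0.0425 F [-0.2  0.1 -2.7] need [-0.2  0.5  0.1]
[[0.5232, 0.5346, 0.6637], [0.4671, 0.4715, -0.748], [-0.7128, 0.7014, -0.0031]] q [-0.54   0.238  2.06   1.039  0.889 -1.974]
t 23.2167 pos [ 0.5594 -0.0517  0.1726] open 0.0425 F [-0.2  0.1 -2.7] need [-183.6  -61.5  123.7]
[[0.5232, 0.5346, 0.6637], [0.4671, 0.4715, -0.748], [-0.7128, 0.7014, -0.0031]] q [-0.54   0.238  2.06   1.039  0.889 -1.974]
lid scene [0.5159 0.2838 0.0442 0.5158 0.2836 0.0424] 84
lid top [0.5165 0.2837 0.0448 0.5165 0.2835 0.0431] 88
scene pred tip [246.2 212.1] pred outline end [246.5 212.6] seen end [246.5 210.5] along err px -1.8
top pred tip [248.9 162. ] pred outline end [247.3 160.7] seen end [247.6 161.6] along err px -0.2
triangulated nozzle end edge [ 0.6134 -0.0008  0.109 ] res px 0.48
scene yellow axis 80.4 pred 80.2
top yellow axis 61.6 pred 42.6
```

Call:
carry_out:
  rows:
    - [1.4,-1.4,0,0,0,0,30]
    - [0,0,0,0,0,0,30]
    - [0,0,0,0,0,0,30]
    - [0,0,0,0,0,0,30]
    - [0,0,0,0,0,0,30]
    - [0,0,0,0,0,0,30]
    - [0,0,0,0,0,0,30]
    - [0,0,0,0,0,0,30]

```text
t: 23.98
tool_pos: [0.5593, -0.0516, 0.1706]
tool_rot: [0.514, 0.488, -0.024, 0.706]
contact_force: [-0.5, 0.3, -1.9]
opening: 0.0426
```

```bash
python3 fin.py; python3 -c "
from station import *
print(close_job())"
```

```text
tip [ 0.6137 -0.003   0.0964] tilt deg from down 44.53
t 23.9833 pos [ 0.5593 -0.0516  0.1706] open 0.0426 F [-0.5  0.3 -1.9] need [-1.6  2.   0.2]
[[0.523, 0.5347, 0.6637], [0.4672, 0.4715, -0.748], [-0.7129, 0.7013, -0.0032]] q [-0.54   0.241  2.063  1.043  0.887 -1.98 ]
the job is handed in; nothing more can be done
None
```

I put the wooden lid on the mug and let go. Then I drew the yellow duster from its dock, and handed the job in at about 24 s with it held still over the middle of the keyboard.

- **Lid:** it met the rim at the predicted seated height. The camera views show it flat and centred on the mug, and its position was unchanged at the last check. The first grasp closed above the knob, because the fingertips sit about 2 cm higher than the state reports. I saw this in the images and regripped lower without disturbing the lid.
- **Duster:** from the arm's pose, the nozzle is 44.5° from straight down. The tip is at (0.614, -0.003, 0.096), about 7.7 cm above the keys and within a few mm of the keyboard's centre.
- **Checks that disagreed:**
  - **Tip height:** before a last 2 mm lowering, the two cameras put the edge of the nozzle end at 0.109, about 5 mm higher than the arm's pose implied. The true height above the keys is therefore roughly 7.7–8.3 cm.
  - **Slant in the top view:** the yellow-axis fit did not match (61.6° against 42.6°). I put this down to the gripper covering the body. The scene view agreed within 0.2°.
- **Not checked:** I had no picture views left at the end, so I did not look at the final pose. I also did not re-measure the stapler, tape, mouse and look-alikes; I planned the moves to stay clear of them.

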